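# Stand the orange-stoppered measuring cylinder on the balance

## Task

Weigh the tall measuring cylinder with the orange stopper: lift it from the bench and stand it gently, upright, on the balance's round pan, with its foot inside the dark ring drawn on the pan, and let go. It is top-heavy and tips easily, so take it high up and keep it upright all the way. Leave the blue and white cylinders standing where they are.

Things in the scene. Friction and masses are not known exactly. Their poses are not given: they have to be found in the camera images.
- orange_center (a point): loose measuring cylinder to weigh; point on its axis, half-way up its 160 mm; z up its axis, yaw free. 0.2 kg. Orange six-sided foot 46 mm across flats, 53 across corners, 10 high; clear tube 22 wide; orange stopper, fixed on, 32 wide, from 45 to 80 mm above this point, to be gripped there from above. Centre of mass 26 mm above this point; standing free it falls when tilted about 12 degrees
- pan (a point): centre of the top face of the balance's flat, round, rigid metal pan, 128 mm across, its top 75 mm above the bench. A dark ring, 98 mm outside and 93 mm inside diameter, is drawn round this point. The balance is a white box 250 x 190 x 56 mm, fixed to the bench; x runs away from its display; z is up
- blue_center (a point): half-way up (80 mm above its underside) a blue-stoppered measuring cylinder, loose: same sizes as the orange one, but blue foot and blue stopper; leave it alone
- white_center (a point): half-way up (80 mm above its underside) a white-stoppered measuring cylinder, loose: same sizes as the orange one, but white foot and white stopper; leave it alone
There are look-alikes about, which are no part of the job. Of the things like the part that bears orange_center, leave any that is green; of the rest the smaller one is meant.

How it is judged:
By the outcome, as a careful person would: the job done as asked, in the order asked, and still so for the second after the job is handed in, with the robot touching nothing.
It also fails if it takes over 48 s, if anything falls off the work surface, if the arm or the gripper's body presses on something with over 40 N, if the wrist force passes 120 N, or if a joint passes its speed limit or range.

## Robot

A 6-joint arm with a two-finger parallel gripper is mounted at the origin on the work surface. World frame = base frame: x ahead of the robot, y to its left, z up, the work surface at z = 0. Lengths are in m, angles in degrees, forces in N, time in s.
With the tool pointing down it reaches from about 0.325 to 0.85 m from the base axis. Payload 15.5 kg.
Tool frame: the origin (TCP) lies at the very end of the fingers, on their centre line; the grasp point (between the pads) lies arm.grip_depth behind it (arm.grip_depth is the distance from the TCP to the grasp point, in m); z points along the fingers, y is the direction in which the jaws open and shut (so a half turn about z gives the same grasp; the last joint's range is limited). The gripper opens to 91 mm and grips with 3 to 60 N. Pads are 32 mm wide; open, the fingers measure 118 mm over their backs; the gripper's body (76 mm by 178 mm) begins 60 mm behind the grasp point.
Start: joints at [69.528, 28.281, 77.091, -0, 74.628, -5.472], TCP at [0.162, 0.604, 0.214] pointing down, gripper open.
Joint ranges: [-166.48, 166.48], [-47.26, 123.95], [12.59, 153.08], [-70.14, 250.14], [6.76, 159.57], [-176.63, 176.63]. Speed limits (degrees/s): [108.29, 108.29, 147.25, 172.46, 172.46, 172.46].

## Interface

Orientations are given as a 3x3 rotation matrix whose columns are the frame's x, y, z axes.
In Python, from rig import arm gives the robot as it stands. Calls block until the motion is done:
- arm.move_to(position, orientation): joint-space move of the TCP to a pose.
- arm.move_l(position, orientation=None, feed=0.15): straight line of the TCP; orientation=None keeps the orientation; feed is the mean speed in m/s.
- arm.move_joints(angles): joint-space move.
- arm.grip(opening): finger opening in m; the grip force is fixed at half the most; returns when the fingers have stopped.
- arm.sleep(seconds).
- arm.solve_ik(position, orientation): joint angles nearest the present ones, or None.
- arm.snapshot(name): name is "scene" or "top" or "wrist"; returns the picture (420x560x3 uint8, red, green, blue); there is no depth.
- arm.get_calibration(name): a dict with "intrinsics" (3x3 intrinsics, pixels), "cam_to_world" (4x4, takes a point from camera to world coordinates). Camera axes: x right, y down, z forward; pixel columns grow to the right and rows downward; lengths in m; the calibration is good to about 2 mm. The wrist camera is an equidistant fisheye: a pixel r from the principal point sees the ray r / f radians off the axis. A picture is of the moment at which its call begins: read the wrist's pose just before it. get_calibration takes no time and is no camera call; for the wrist camera it gives the pose at the moment of the call.
A pose or a line that the arm cannot do raises arm.Unreachable and nothing moves.
- arm.sign_off(): hands the job in, once; it reports no verdict.
Readings, each from a call of its own:
- arm.current_t(): time.
- arm.current_joint_positions(): joint angles.
- arm.current_dq(): joint speeds.
- arm.current_tau(): joint torques, N m.
- arm.current_ee_pos(): TCP position.
- arm.current_tool_rot(): TCP orientation.
- arm.current_force(): force on the tool from outside, world axes, zero at the start.
- arm.current_torque(): the same for the moment, N m.
- arm.current_width(): finger opening in m.
Only numpy, scipy, OpenCV 4.12 (cv2) and the standard library are available. Lean on these libraries where they do the work, as an engineer would, in place of code of your own. Each camera call takes 0.05 s, during which the arm holds its last target.

## Working session

There is one attempt and no reset: what is moved stays moved. The work goes in short steps, each a Python script; the robot and the scene stay as the last script left them, time stands still between calls to the robot, and variables do not carry over. Pictures are saved under pics/ and viewed, and the job is handed in when it is done.

```bash
mkdir -p pics; ls
python3 - <<'E'
from rig import arm
import cv2,numpy as np
np.set_printoptions(precision=4,suppress=True)
for n in ["scene","top","wrist"]:
    c=arm.get_calibration(n); print(n,c["intrinsics"],c["cam_to_world"])
    cv2.imwrite(f"pics/{n}0.png",arm.snapshot(n)[:,:,::-1])
print(arm.current_t(),arm.grip_depth,arm.current_tool_rot(),arm.current_width())
E
```

```text
pics
scene [[468.8566   0.     280.8657]
 [  0.     468.8566 203.3632]
 [  0.       0.       1.    ]] [[ 0.6674  0.4229 -0.6129  1.1362]
 [ 0.7447 -0.375   0.5521 -0.5564]
 [ 0.0036 -0.8249 -0.5653  0.629 ]
 [ 0.      0.      0.      1.    ]]
top [[468.5462   0.     281.4064]
 [  0.     468.5462 215.8241]
 [  0.       0.       1.    ]] [[ 0.0261 -0.9965  0.0799  0.4486]
 [-0.999  -0.0231  0.0371 -0.0312]
 [-0.0351 -0.0808 -0.9961  0.9735]
 [ 0.      0.      0.      1.    ]]
wrist [[325.1923   0.     278.5801]
 [  0.     325.1923 208.6768]
 [  0.       0.       1.    ]] [[ 0.2581  0.9382  0.2305  0.0976]
 [ 0.9661 -0.2505 -0.0623  0.6207]
 [-0.0007  0.2388 -0.9711  0.3833]
 [ 0.      0.      0.      1.    ]]
0.15 0.0188 [[-0.9659  0.2588 -0.0003]
 [ 0.2588  0.9659 -0.0008]
 [ 0.0001 -0.0009 -1.    ]] 0.0914266255115822
```

View pics/scene0.png

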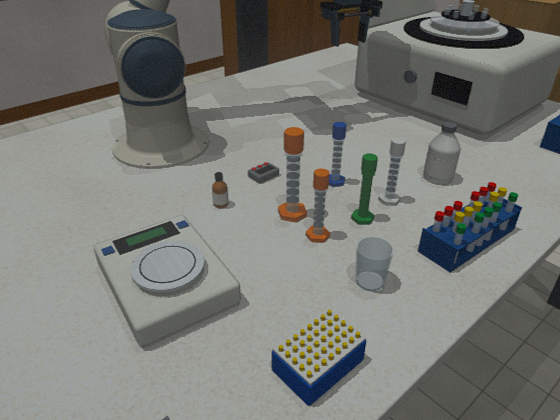

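View pics/top0.png

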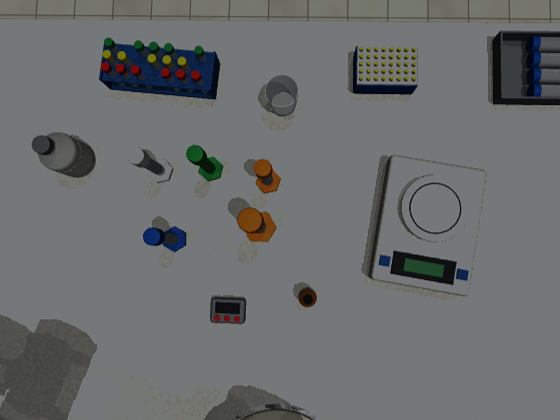

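View pics/wrist0.png

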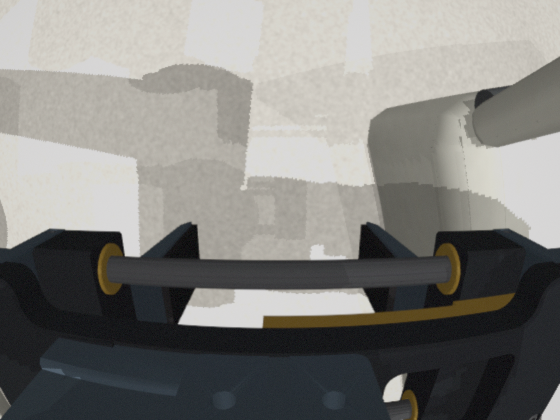

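The scene view shows two orange cylinders: a large one (stopper 293,140) and a small one (stopper 321,180, foot 318,234), which is the one meant. In the top view the small one has its stopper at (263,168) and foot at (268,182), and the pan ring is at about (435,208). I'll zoom in to measure these.

Run:
```python
import cv2,numpy as np
t=cv2.imread("pics/top0.png");s=cv2.imread("pics/scene0.png")
a=cv2.resize(t[135:260,185:310],None,fx=4.4,fy=4.4,interpolation=cv2.INTER_CUBIC)
cv2.imwrite("pics/z1.png",cv2.convertScaleAbs(a,alpha=1.8))
a=cv2.resize(t[165:250,385:485],None,fx=6,fy=6,interpolation=cv2.INTER_CUBIC)
cv2.imwrite("pics/z2.png",cv2.convertScaleAbs(a,alpha=1.3))
a=cv2.resize(s[120:290,220:420],None,fx=3.5,fy=3.5,interpolation=cv2.INTER_CUBIC)
cv2.imwrite("pics/z3.png",a)
```

```text
(no output)
```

View pics/z1.png

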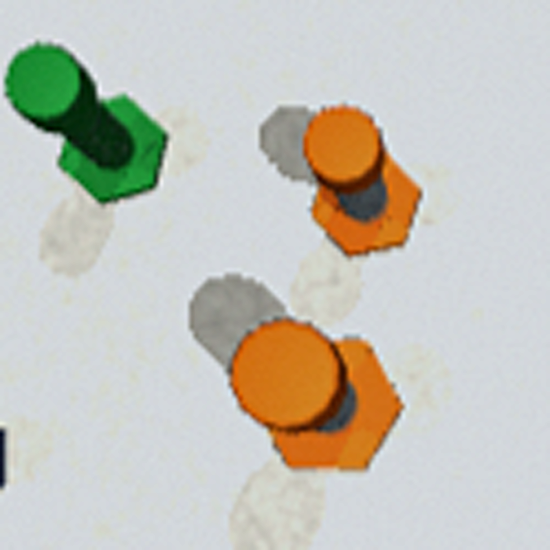

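View pics/z2.png

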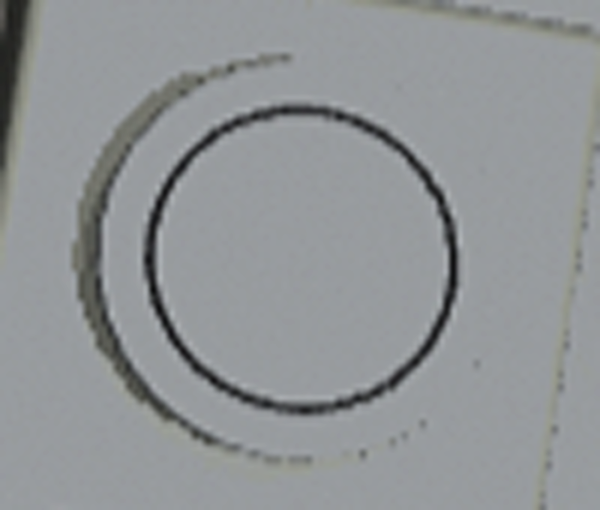

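View pics/z3.png

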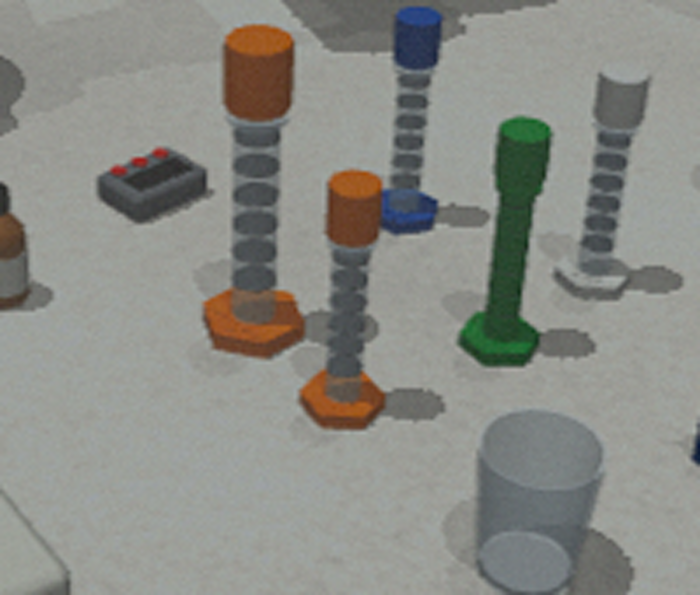

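Zoomed in, the small orange stopper's top disc is centred at crop (343,145), which is top pixel (262.6,167.6). The ring is centred at crop (302,259), about (435,208). In the scene view the stopper top is near (321.1,172.8).

```bash
cat > h.py <<'E'
import numpy as np,cv2
np.set_printoptions(precision=4,suppress=True)
def ray(cal,uv):
    K=cal["intrinsics"];T=cal["cam_to_world"]
    d=T[:3,:3]@np.array([(uv[0]-K[0,2])/K[0,0],(uv[1]-K[1,2])/K[1,1],1]);return T[:3,3],d
def atz(cal,uv,z):
    o,d=ray(cal,uv);return o+d*(z-o[2])/d[2]
def proj(cal,p):
    K=cal["intrinsics"];T=cal["cam_to_world"];q=T[:3,:3].T@(np.asarray(p)-T[:3,3]);q=K@(q/q[2]);return q[:2]
def uz(p,f,off): return (p[0]+.5)/f-.5+off[0],(p[1]+.5)/f-.5+off[1]
E
python3 - <<'E'
from rig import arm
from h import *
ct=arm.get_calibration("top");cs=arm.get_calibration("scene")
p=lambda *a:print(*a)
p("stop top",atz(ct,uz((343,145),4.4,(185,135)),.16))
p("stop scene",atz(cs,uz((355,186),3.5,(220,120)),.16))
# ring fits
for n,c,box,nm in (("top",ct,(165,250,385,485),0),("scene",cs,(235,300,125,215),0)):
    im=cv2.imread(f"pics/{n}0.png",0);y0,y1,x0,x1=box
    m=(im[y0:y1,x0:x1]<(60 if n=="top" else 90)).astype(np.uint8)
    cs_,_=cv2.findContours(cv2.morphologyEx(m,cv2.MORPH_CLOSE,np.ones((3,3),np.uint8)),cv2.RETR_LIST,cv2.CHAIN_APPROX_NONE)
    for k in cs_:
        if len(k)>60:
            w=np.array([atz(c,(q[0][0]+x0,q[0][1]+y0),.075) for q in k])
            A=np.c_[2*w[:,:2],np.ones(len(w))];s=np.linalg.lstsq(A,(w[:,:2]**2).sum(1),rcond=None)[0]
            p(n,"ring",s[:2],"diam",2*np.sqrt(s[2]+s[:2]@s[:2]),len(k))
# foot via orange mask: compare overlay of hexagon foot outline
p("foot top lower corners", *[atz(ct,uz(q,4.4,(185,135)),.0)[:2] for q in ((355,255),(405,243),(421,192),(313,208))])
p("foot scene", atz(cs,uz((342,398),3.5,(220,120)),.01))
for n,q in (("big",(287,375)),("green",(44,83))): p(n,atz(ct,uz(q,4.4,(185,135)),.16))
p("white",atz(ct,(138,156),.16),"blue",atz(ct,(153,236),.16))
p("beaker",atz(ct,(281,92),.08),"bottle",atz(ct,(308,297),.05))
E
```

```text
stop top [0.5984 0.0345 0.16  ]
stop scene [0.601  0.0312 0.16  ]
top ring [ 0.543  -0.2895] diam 0.09573636002274495 133
top ring [ 0.5429 -0.2898] diam 0.09554397383520587 144
scene ring [ 0.5592 -0.2969] diam 0.11166758357321104 143
scene ring [ 0.5413 -0.2888] diam 0.09532622634453858 109
scene ring [ 0.4574 -0.2863] diam 0.063790406282973 113
foot top lower corners [0.5749 0.0401] [0.5812 0.0165] [0.6058 0.0095] [0.5971 0.0609]
foot scene [0.6012 0.0309 0.01  ]
big [0.5056 0.0541 0.16  ]
green [0.6213 0.156  0.16  ]
white [0.6148 0.2574 0.16  ] blue [0.4732 0.2235 0.16  ]
beaker [0.7633 0.0092 0.08  ] bottle [ 0.3654 -0.0527  0.05  ]
```

Both cameras agree to about 4 mm: the cylinder is at about (0.600, 0.033) and the ring at about (0.5425, -0.289), with a ring diameter of 95.5 mm against the nominal 93 to 98. The tall look-alike lies in -x of the target. I'll therefore point the jaws along y and check again with the wrist camera from above.

Run:
```python
from rig import arm
from h import *
R=np.array([[-1.,0,0],[0,1,0],[0,0,-1]])
print(arm.solve_ik([.5997,.033,.124],R),arm.solve_ik([.5425,-.289,.30],R))
p=arm.current_ee_pos()
arm.move_l([p[0],p[1],.36],feed=.2)
arm.move_to([.5997,.033,.30],R)
print(arm.current_t(),arm.current_ee_pos())
c=arm.get_calibration("wrist");print(c["cam_to_world"])
im=arm.snapshot("wrist");np.savez("w1.npz",im=im,**c)
cv2.imwrite("pics/w1.png",im[:,:,::-1])
cv2.imwrite("pics/t1.png",arm.snapshot("scene")[:,:,::-1])
```

```text
[ -2.5453  31.919   86.4726  -0.      61.6083 -92.5453] [ -33.6093   23.6122   71.3598   -0.       85.0279 -123.6093]
3.5917 [0.5997 0.0337 0.3001]
[[-0.0015  0.971   0.2391  0.5332]
 [ 1.      0.0014  0.0007  0.0335]
 [ 0.0003  0.2391 -0.971   0.47  ]
 [ 0.      0.      0.      1.    ]]
```

View pics/w1.png

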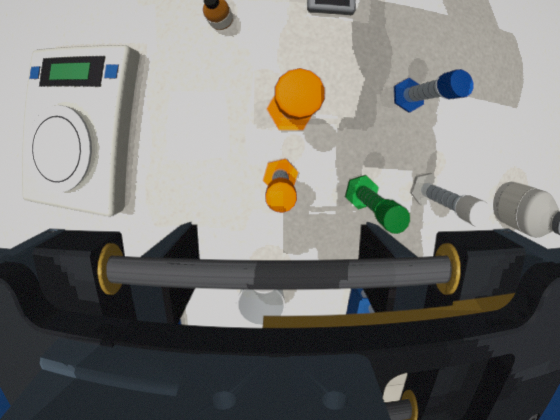

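View pics/t1.png

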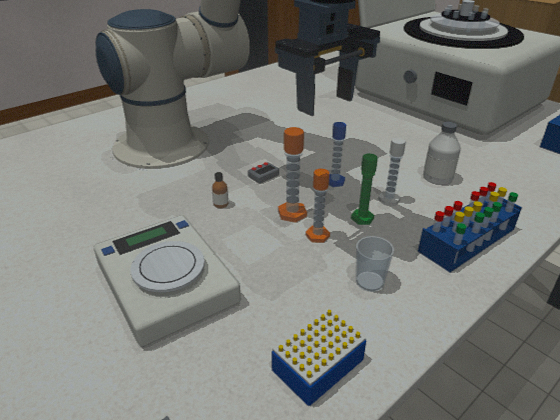

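The wrist view shows the small orange stopper at about (281,197), near the gripper's centre column of 278. The arm and the cylinders are all clear. Next I'll fit the stopper's top disc.

Run:
```python
from rig import arm
from h import *
d=np.load("w1.npz");im=d["im"]
a=cv2.resize(im[150:220,250:320],None,fx=8,fy=8,interpolation=cv2.INTER_CUBIC);cv2.imwrite("pics/z4.png",a[:,:,::-1])
K=d["intrinsics"];T=d["cam_to_world"]
def fray(uv):
    x,y=(uv[0]-K[0,2])/K[0,0],(uv[1]-K[1,2])/K[1,1];r=np.hypot(x,y)
    return T[:3,:3]@np.array([np.sin(r)*x/r,np.sin(r)*y/r,np.cos(r)])
def az(uv,z):
    v=fray(uv);return T[:3,3]+v*(z-T[2,3])/v[2]
for q in ((281,196),(281,197),(282,197)): print(q,az(q,.16))
print(arm.current_ee_pos(),arm.current_t())
```

```text
(281, 196) [0.5969 0.036  0.16  ]
(281, 197) [0.5979 0.036  0.16  ]
(282, 197) [0.5979 0.037  0.16  ]
[0.5997 0.0337 0.3001] 3.6917
```

View pics/z4.png

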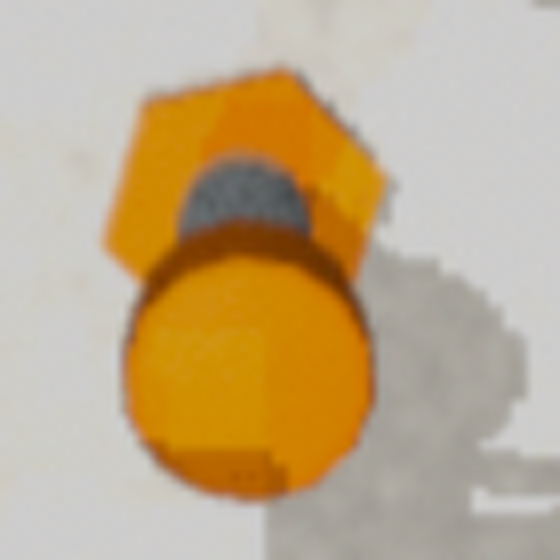

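The wrist fit gives (0.5975, 0.0357) and the top camera (0.598, 0.0345), so I'll use (0.598, 0.035). Next is to descend, close most of the way and look before gripping.

Run:
```python
from rig import arm
from h import *
arm.move_l([.598,.0345,.26],feed=.15)
print(arm.current_ee_pos())
arm.move_l([.598,.0345,.1245],feed=.1)
arm.sleep(.2)
print(arm.current_ee_pos(),arm.current_force())
arm.grip(.042)
print(arm.current_width(),arm.current_force(),arm.current_t())
for n in ("scene","top","wrist"):
    cv2.imwrite(f"pics/{n}2.png",arm.snapshot(n)[:,:,::-1])
s=cv2.imread("pics/scene2.png");cv2.imwrite("pics/z5.png",cv2.resize(s[100:260,250:400],None,fx=3.7,fy=3.7,interpolation=cv2.INTER_CUBIC))
```

```text
[0.598  0.0347 0.2602]
[0.5982 0.0345 0.1249] [-0.2512  0.6506  0.1059]
0.041913316710590114 [-0.0263  0.0462 -0.3187] 6.6917
```

View pics/z5.png

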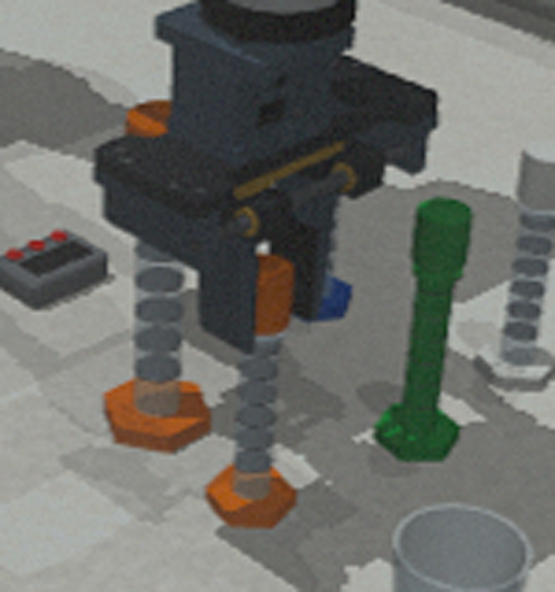

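View pics/wrist2.png

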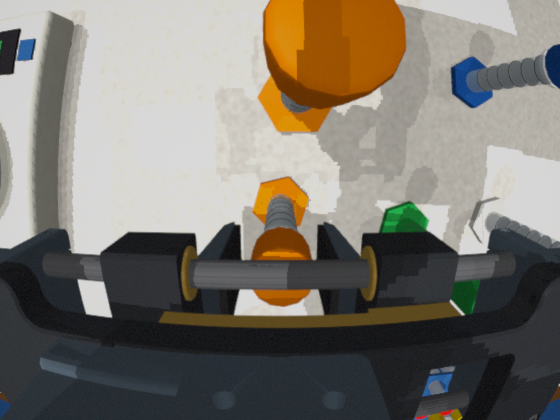

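The stopper is upright between the pads. Its edges at columns 253 and 311 centre on 282, against about 280 for the fingers. That is roughly 1 mm towards +y, so I'll shift, grip and lift slightly.

Run:
```python
from rig import arm
from h import *
arm.move_l([.598,.0354,.1242],feed=.02)
arm.grip(.036); f=arm.current_force()
arm.grip(.02); 
print(arm.current_width(),f,arm.current_force())
arm.move_l([.598,.0354,.16],feed=.06)
arm.sleep(.3)
print(arm.current_width(),arm.current_force(),arm.current_torque(),arm.current_t())
for n in ("scene","wrist"):
    cv2.imwrite(f"pics/{n}3.png",arm.snapshot(n)[:,:,::-1])
s=cv2.imread("pics/scene3.png");cv2.imwrite("pics/z6.png",cv2.resize(s[100:260,250:400],None,fx=3.7,fy=3.7,interpolation=cv2.INTER_CUBIC))
```

```text
0.0312791524288773 [ 0.2905 -0.5482  0.7048] [-0.0591  0.6244 -0.4192]
0.031313417643865735 [-0.2853 -0.6483 -1.9867] [ 0.0458  0.034  -0.0204] 8.7083
```

View pics/z6.png

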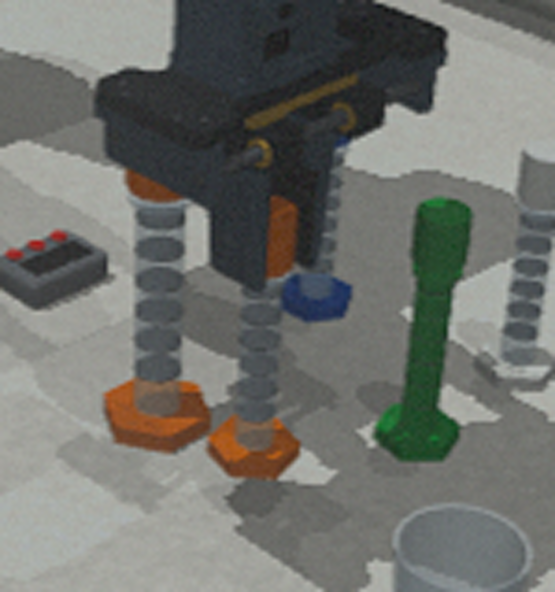

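View pics/wrist3.png

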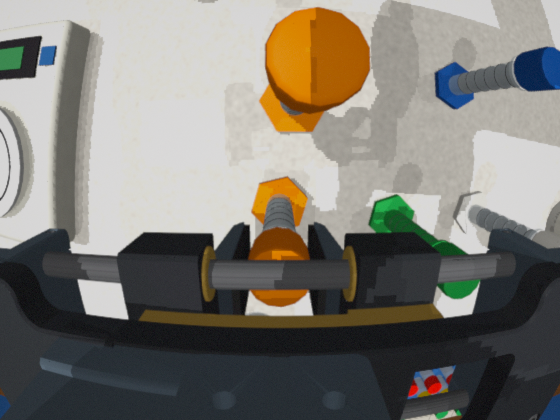

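It is held upright, clear of the bench. The wrist force of -1.99 N matches 0.2 kg. Now I'll carry it above the pan.

Run:
```python
from rig import arm
from h import *
arm.move_l([.598,.0354,.29],feed=.12)
arm.move_l([.5425,-.2893,.29],feed=.13)
arm.move_l([.5425,-.2893,.225],feed=.08)
arm.sleep(.3)
print(arm.current_ee_pos(),arm.current_tool_rot(),arm.current_width(),arm.current_force(),arm.current_t())
for n in ("scene","wrist"):
    cv2.imwrite(f"pics/{n}4.png",arm.snapshot(n)[:,:,::-1])
s=cv2.imread("pics/scene4.png");cv2.imwrite("pics/z7.png",cv2.resize(s[110:310,80:250],None,fx=3,fy=3,interpolation=cv2.INTER_CUBIC))
```

```text
[ 0.5426 -0.2893  0.2253] [[-1.      0.      0.0004]
 [ 0.      1.     -0.0002]
 [-0.0004 -0.0002 -1.    ]] 0.03167242982060133 [ 0.1624 -0.3561 -2.6952] 13.9833
```

View pics/z7.png

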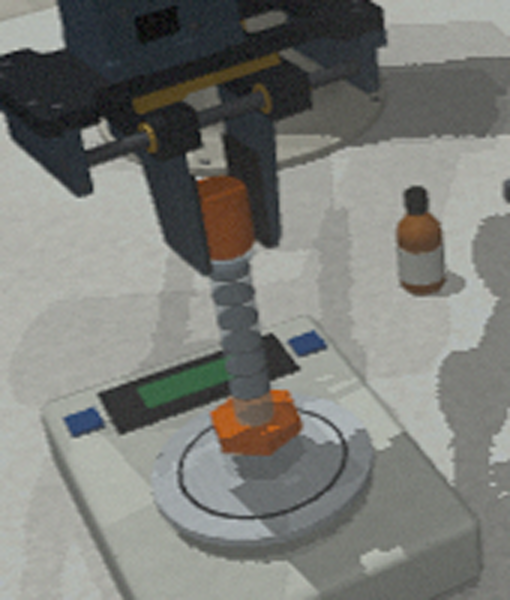

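View pics/wrist4.png

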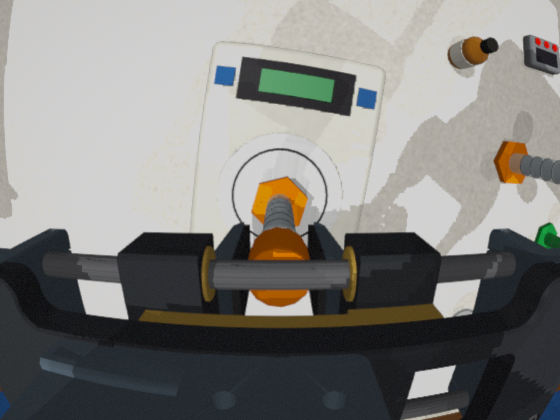

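The cylinder hangs over the pan, and its foot at (281,200) in the wrist view lies inside the ring. It leans slightly in the scene view, so I'll check that against the projected vertical before lowering.

Run:
```python
from rig import arm
from h import *
c=arm.get_calibration("scene")
for z in (.101,.111,.226,.261):
    u=proj(c,[.5426,-.2893,z]); print(z,u,(u-[80,110])*3+1)
```

```text
0.101 [165.5353 252.2067] [257.6059 427.62  ]
0.111 [164.7456 247.7402] [255.2368 414.2207]
0.226 [154.7958 191.4662] [225.3874 245.3985]
0.261 [151.4107 172.3205] [215.232  187.9616]
```

The lean matches the vertical to within about 1.5°, well under the 12° limit. I'll lower in small steps while watching the force.

Run:
```python
from rig import arm
from h import *
arm.move_l([.5425,-.2893,.204],feed=.05); arm.sleep(.2)
f0=np.mean([arm.current_force()[2] for _ in range(5)]);print("f0",f0)
z=.204
while z>.1965:
    z-=.0006; arm.move_l([.5425,-.2893,z],feed=.01); arm.sleep(.05)
    fz=np.mean([(arm.sleep(.01),arm.current_force()[2])[1] for _ in range(4)])
    print(round(z,4),arm.current_ee_pos()[2].round(4),round(fz,2),arm.current_torque())
    if fz-f0>2.5: break
print(arm.current_t(),arm.current_width())
for n in ("scene","wrist"):
    cv2.imwrite(f"pics/{n}5.png",arm.snapshot(n)[:,:,::-1])
s=cv2.imread("pics/scene5.png");cv2.imwrite("pics/z8.png",cv2.resize(s[130:310,80:250],None,fx=3.3,fy=3.3,interpolation=cv2.INTER_CUBIC))
```

```text
f0 -2.148874036785063
0.2034 0.2035 -2.07 [ 0.0102  0.0231 -0.0621]
0.2028 0.2028 -1.48 [ 0.045  -0.0163 -0.0357]
0.2022 0.2022 -2.07 [ 0.0387  0.0003 -0.0125]
0.2016 0.2016 -1.99 [0.0011 0.0167 0.0591]
0.201 0.201 -1.72 [ 0.0237 -0.0392 -0.0395]
0.2004 0.2004 -2.37 [ 0.0182 -0.018   0.0184]
0.1998 0.1998 -2.42 [0.0309 0.0219 0.0359]
0.1992 0.1992 -2.01 [ 0.0178 -0.0095 -0.0331]
0.1986 0.1992 4.95 [0.2596 0.2148 0.007 ]
17.85 0.03108675008690424
```

View pics/z8.png

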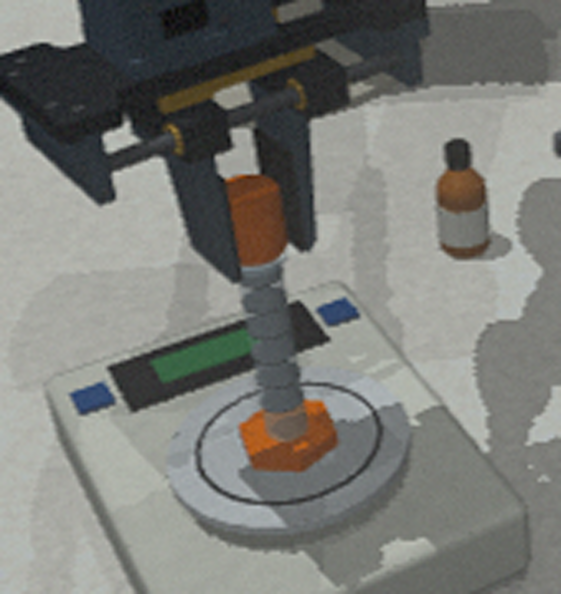

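View pics/wrist5.png

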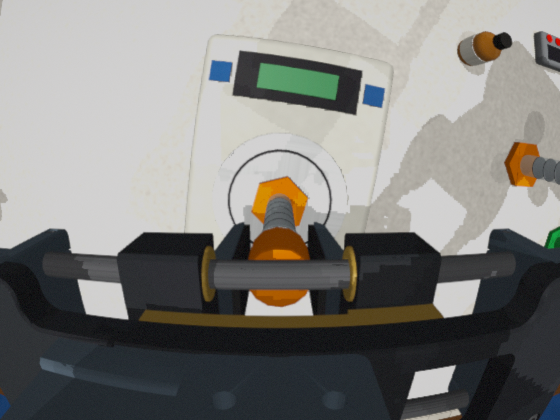

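It made contact at z = 0.1992, exactly as predicted (0.1242 + 0.075), and the foot is inside the ring. I'll relieve the preload, open in stages and retreat straight up.

Run:
```python
from rig import arm
from h import *
arm.move_l([.5425,-.2893,.1991],feed=.01); arm.sleep(.2)
print(arm.current_force())
for w in (.0335,.037,.05,.088):
    arm.grip(w); arm.sleep(.15); print(w,arm.current_width(),arm.current_force())
arm.move_l([.5425,-.2893,.33],feed=.1)
arm.sleep(.3); print(arm.current_t())
for n in ("scene","wrist"):
    cv2.imwrite(f"pics/{n}6.png",arm.snapshot(n)[:,:,::-1])
```

```text
[-0.4577  0.2454  2.2473]
0.0335 0.03350718185580403 [-0.2389 -0.1801 -0.4825]
0.037 0.03702517291080063 [-0.3228 -0.1753  0.4666]
0.05 0.05009825788251348 [-0.223   0.1107  0.5993]
0.088 0.0879712778902662 [-0.6744 -0.5062 -0.5841]
22.4417
```

View pics/scene6.png

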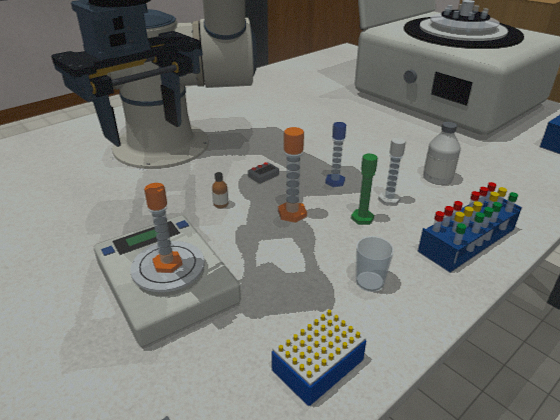

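View pics/wrist6.png

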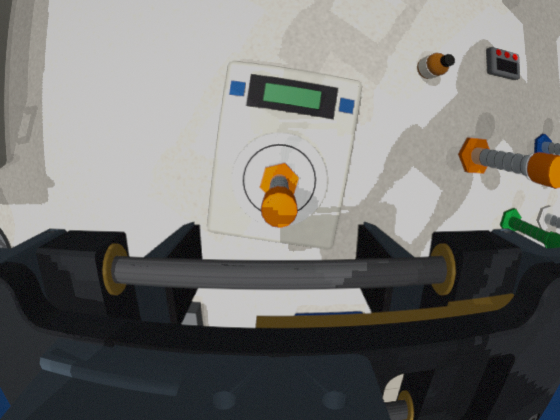

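The cylinder stands upright on the pan, with its foot at (279,180) centred in the ring at (280,180) in the wrist view. The blue (339,130) and white (397,148) cylinders are where they were.

Run:
```python
from rig import arm
from h import *
im=arm.snapshot("top")[:,:,::-1]; cv2.imwrite("pics/top7.png",im)
a=cv2.imread("pics/scene6.png").astype(int);b=arm.snapshot("scene")[:,:,::-1].astype(int)
print("change",np.abs(a-b)[170:280,130:210].mean(),arm.current_force(),arm.current_t())
print(arm.sign_off())
```

```text
change 2.2702651515151517 [ 0.1984 -0.3804  0.2232] 22.6417
the job is handed in; nothing more can be done
None
```

View pics/top7.png

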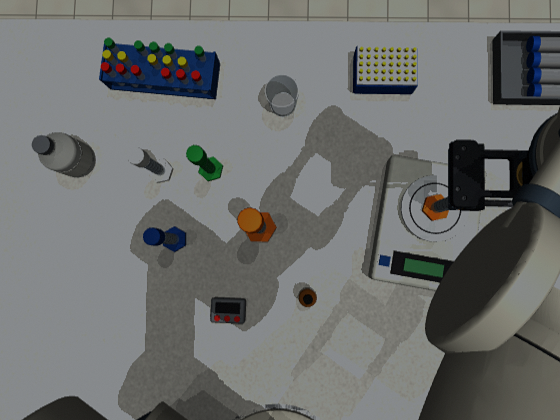

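The small orange-stoppered cylinder is standing upright on the balance pan with its foot inside the ring. I gripped it by the stopper, carried it over, lowered it until the wrist force showed contact, let go in stages and backed straight up. I handed the job in at about 22.6 s, within the 48 s limit.

- **Final position:** in the last wrist and top pictures the foot is near the centre of the ring. The gripper is clear above the cylinder and the wrist force is about zero.
- **Other objects:** the blue, white, green and large orange cylinders show at the same pixel positions as at the start.
- **Weight:** the wrist force after the lift was -1.99 N, matching 0.2 kg.
- **Contact height:** touchdown came at a tool height of 0.1992 m, exactly where the sizes predicted.
- **Disagreements:** the scene camera placed the cylinder about 4 mm from where the top and wrist cameras did. I used the top and wrist values, then corrected by about 1 mm with the jaws nearly closed.
- **Lean:** the scene view suggested a lean of about 1.5° while it was held. Touchdown also showed a small moment that could mean edge contact. After release it stood upright.

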